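# Slide the tall bottle under the funnel

## Task

Push the empty amber glass bottle along the melamine shelf until its open mouth stands right under the spout of the red funnel, ready for filling. It is tall and tips easily: push gently and low on its body so that it slides upright; do not grip, squeeze or lift it. Leave the funnel stand and the other things on the shelf alone.

Things in the scene. Friction and masses are not known exactly. Their poses are not given: they have to be found in the camera images.
- bottle: empty tall amber glass bottle, open at the top, standing loose on the shelf: 210 mm tall, round body 54 mm in diameter up to 135 mm, shoulder to 170 mm, neck 37 mm. About 0.3 kg; dry friction, it stops when no longer pushed; pushed higher than about 30 mm above the shelf it may tip. Origin: centre of its underside, z up along the bottle.
- bottle_mouth (a point): centre of the bottle's open mouth at the level of its lip, 210 mm above its underside; the opening is about 30 mm in diameter
- spout_tip (a point): centre of the lower end of the funnel's spout, which points straight down and is 10 mm in diameter here; it hangs 222 mm above the shelf, so the upright bottle passes under it with 12 mm to spare
- stand: fixed filling stand: red plastic funnel (rim 110 mm across, 326 mm above the shelf) in a steel ring on a galvanised pipe. Origin: on the shelf straight below the spout. In its frame (z up, x away from the robot at yaw 0) the pipe, 21 mm thick, stands at x +115, y 0 mm on a 72 mm flange; below the spout the way is free. The bottle starts 120 to 185 mm away, to its +y or -y side.
- board: fixed melamine shelf board, 500 x 1200 mm and 18 mm thick, lying on the bench; everything stands on its top face, 18 mm above the bench top. Origin: centre of its underside
- tub: shut orange flip-top storage tub, 162 x 124 x 112 mm, loose; origin centre of its underside. Leave alone
- cup: aluminium rain gauge cup, 64 mm in diameter, 95 mm tall, loose; origin centre of its underside. Leave alone
- padlock: steel padlock lying flat, 42 x 50 mm body 22 mm thick with its shackle to +x, loose; origin under the middle of its body. Leave alone
- dibber: wooden T-handled seed dibber lying flat, 27 mm thick, 254 mm long along its x with the 110 mm wide handle at -x, loose; origin on the shelf below its shaft. Leave alone

How it is judged:
By the outcome, as a careful person would: the job done as asked, in the order asked, and still so for the second after the job is handed in, with the robot touching nothing.
It also fails if it takes over 51 s, if anything falls off the work surface, if the arm or the gripper's body presses on something with over 40 N, if the wrist force passes 120 N, or if a joint passes its speed limit or range.

## Robot

A 7-joint arm with a two-finger parallel gripper is mounted at the origin on the work surface. World frame = base frame: x ahead of the robot, y to its left, z up, the work surface at z = 0. Lengths are in m, angles in rad, forces in N, time in s.
With the tool pointing down it reaches from about 0.425 to 0.825 m from the base axis. Payload 3.6 kg.
Tool frame: the origin (TCP) lies on the centre line of the jaws, within the pads' length; the fingertips stand 14 mm ahead of it and the grasp point (between the pads) lies 5 mm behind it; z points along the fingers, y is the line along which they close (so a half turn about z gives the same grasp; the last joint's range is limited). The gripper opens to 85 mm and grips with 20 to 120 N. Pads are 22 mm wide; open, the fingers measure 114 mm over their backs; the gripper's body (76 mm by 85 mm) begins 54 mm behind the grasp point. The pads swing forward as they close: fully open they stand 13 mm farther back than shut.
Start: joints at [1.171, 0.615, -0.013, 1.423, 0.008, 1.103, -0.04], TCP at [0.237, -0.605, 0.245] pointing down, gripper open.
Joint ranges: [-3.12, 3.12], [-0.3, 2.06], [-1.34, 1.32], [0.26, 2.42], [-1.36, 4.5], [0.01, 1.98], [-2.84, 2.84]. Speed limits (rad/s): [2.79, 2.79, 3.14, 3.14, 3.14, 3.14, 3.14].

## Interface

Orientations are given as a rotation vector (axis times angle).
In Python, from plant import telemetry, get_image, camera_params, r gives the robot as it stands.
- The arm moves only by the tool arm_command, never from a script. Its argument "plan" is a list of rows, each a list of 6 numbers: the shift along the tool's x, y, z in mm, then the turn, a rotation vector about the tool's x, y, z in degrees. A call has 1 to 20 rows; each row shifts and turns the commanded pose from where the row before left it, along the tool's axes as they then stand; what a row does not reach is not made up. A row lasts 1/8 s, in which the tool goes at most 62.5 mm and 10.7 degrees, less where a joint would pass 70% of its speed; a pose out of reach is approached as far as the arm can. A call is refused whole if a number of a shift passes 62.5 or a number of a turn 10.7, either way. A call with a gripper value outside its range is refused whole. "hand" is the opening, from 0 (shut) to 1 (fully open), set as the call begins (left out, the last holds). The fingers move at their own pace and stop on an object; the grip force is fixed at half the most. Time passes only in rows, so rows that do not move let the fingers close. It gives the time, the measured TCP pose, the force, the opening and the grip force at its end, in the units of the state.
- telemetry.state(): the state, without advancing time (a new reading comes with each control period).
- get_image(name): name is "side" or "top"; returns the picture (420x560x3 uint8, red, green, blue); there is no depth.
- camera_params(name): a dict with "K" (3x3 intrinsics, pixels), "position" and "orientation" of the camera in the world. Camera axes: x right, y down, z forward; pixel columns grow to the right and rows downward; lengths in m; the calibration is good to about 2 mm. A picture is of the moment at which its call begins. camera_params takes no time and is no camera call.
- r.sign_off(): hands the job in; it is judged then, once.
The state is a dict: "time": time; "joints": joint angles; "joint_velocities": joint speeds; "effort": joint torques, N m; "eef_pos": TCP position; "tool_rot": TCP orientation; "wrist_force": force on the tool from outside, world axes, zero at the start; "moment": the same for the moment, N m; "finger_gap": finger opening in m; "gripper_force": force on a finger pad.
Only numpy, scipy, OpenCV 4.12 (cv2) and the standard library are available. Lean on these libraries where they do the work, as an engineer would, in place of code of your own. Each camera call takes 0.05 s, during which the arm holds its last target. There are 200 camera calls.

## Working session

There is one attempt and no reset: what is moved stays moved. The work goes in short steps, Python scripts to look and compute and a tool call to move; the robot and the scene stay as the last step left them, time stands still between calls to the robot, and variables do not carry over. Pictures are saved under pics/ and viewed, at most 10 in all, crops included, and the job is handed in when it is done.

Besides the shell and the picture viewer there is one more tool, called in YAML: its name, and indented under it one key for each argument. arm_command: Moves the arm, as the interface text tells. Its arguments: {"type":"object","properties":{"plan":{"type":"array","items":{"type":"array","items":{"type":"number"}}},"hand":{"type":"number"}},"required":["plan"]}

```bash
mkdir -p pics; ls
python3 - <<'E'
from plant import telemetry, get_image, camera_params, r
import cv2
for n in("side","top"):
    cv2.imwrite(f"pics/{n}0.png",get_image(n)[:,:,::-1]); print(camera_params(n))
s=telemetry.state();print(s["time"],s["eef_pos"],s["tool_rot"],s["finger_gap"])
E
```

```text
pics
{'K': array([[394.25730479,   0.        , 286.39458338],
       [  0.        , 394.25730479, 208.48204199],
       [  0.        ,   0.        ,   1.        ]]), 'position': array([ 0.38926021, -0.50755846,  0.82679536]), 'orientation': array([-2.38873218,  0.48885644, -0.16343483])}
{'K': array([[383.13459038,   0.        , 274.53731261],
       [  0.        , 383.13459038, 210.88062516],
       [  0.        ,   0.        ,   1.        ]]), 'position': array([0.51369279, 0.01313969, 0.8553246 ]), 'orientation': array([-2.11448787,  2.13560709, -0.17359748])}
0.1 [ 0.23712456 -0.60448533  0.24424309] [-3.08456210e+00 -5.83537933e-01  7.72666277e-04] 0.08510908410298815
```

View pics/side0.png

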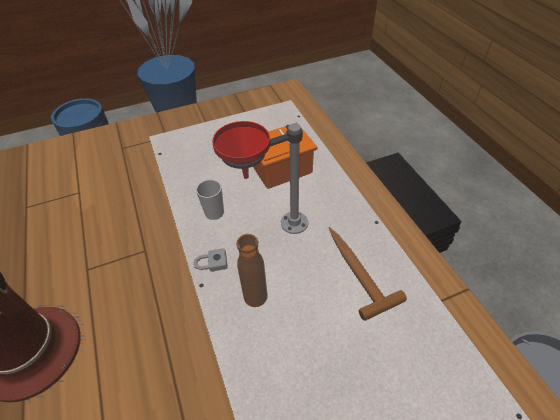

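View pics/top0.png

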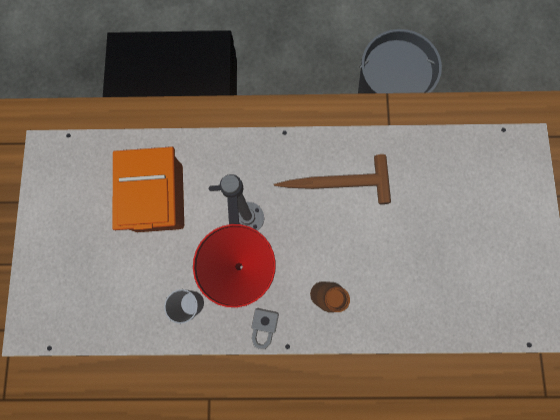

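The side view shows the bottle with its mouth near (248,243) and base near (256,300), and the spout tip near (245,178). The top view shows the funnel hole at (239,267), the bottle mouth at (334,298) and the padlock at (264,322). The padlock sits beside the path.

```bash
cat > h.py <<'E'
import numpy as np, cv2
from scipy.spatial.transform import Rotation as R
from plant import camera_params
P={n:camera_params(n) for n in("side","top")}
def onz(n,px,z):
    p=P[n]; d=R.from_rotvec(p["orientation"]).as_matrix()@np.linalg.inv(p["K"])@[px[0],px[1],1]
    return (p["position"]+d*(z-p["position"][2])/d[2])[:2].round(4)
def proj(n,X):
    p=P[n]; c=R.from_rotvec(p["orientation"]).as_matrix().T@(np.array(X)-p["position"]); u=p["K"]@c; return (u[:2]/u[2]).round(1)
E
python3 - <<'E'
from h import *
s=cv2.imread("pics/side0.png");t=cv2.imread("pics/top0.png")
def red(im):
    h=cv2.cvtColor(im,cv2.COLOR_BGR2HSV); return (((h[...,0]<5)|(h[...,0]>174))&(h[...,1]>170)&(h[...,2]>60)).astype(np.uint8)
m=red(t); m[:,:180]=0; c=max(cv2.findContours(m,0,2)[0],key=cv2.contourArea)
e=cv2.fitEllipse(c); print("rim top",e,onz("top",e[0],.344))
m=red(s); m[:100]=0;m[200:]=0; m[:,:200]=0;m[:,280:]=0
ys,xs=np.where(m[165:190,235:260]); 
for y in range(165,190): 
    x=np.where(m[y,235:260])[0]; print(y,(x.min()+235,x.max()+235) if len(x) else None,end=' ')
print()
print("spout side z.24",onz("side",(245.5,178),.24),"hole top z .26",onz("top",(239,267),.26))
print("mouth",onz("side",(247.5,243),.228),onz("top",(334,298),.228))
print("flange",onz("side",(294,222),.02),onz("top",(252,215),.02), "padlock",onz("top",(265,321),.04),onz("top",(262,340),.03),onz("side",(217,259),.04),"cup",onz("top",(178,306),.02),"top-cup",onz("top",(189,303),.113))
print("dib",onz("top",(275,184),.03),onz("top",(383,203),.04))
a=cv2.resize(s[130:320,190:310],None,fx=3,fy=3,interpolation=2); b=cv2.resize(t[200:350,160:370],None,fx=3,fy=3,interpolation=2)
cv2.imwrite("pics/a.png",a[:600]);cv2.imwrite("pics/b.png",b)
E
```

```text
rim top ((233.72344970703125, 265.4107971191406), (80.48966979980469, 82.247802734375), 38.78109359741211) [0.5311 0.0733]
165 None 166 None 167 None 168 None 169 None 170 None 171 None 172 None 173 None 174 None 175 None 176 None 177 None 178 None 179 None 180 None 181 None 182 None 183 None 184 None 185 None 186 None 187 None 188 None 189 None 
spout side z.24 [0.532  0.0726] hole top z .26 [0.5315 0.075 ]
mouth [ 0.4824 -0.0795] [ 0.482  -0.0738]
flange [0.649  0.0846] [0.6522 0.0719] padlock [0.4275 0.0435] [0.3886 0.0502] [0.4296 0.0395] cup [0.4577 0.2292] top-cup [0.4693 0.1845]
dib [0.7196 0.0204] [ 0.6721 -0.2128]
```

View pics/a.png

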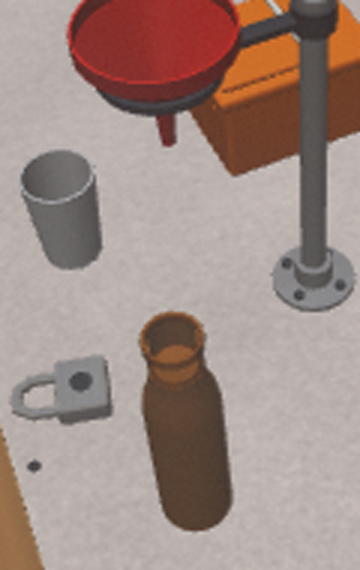

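View pics/b.png

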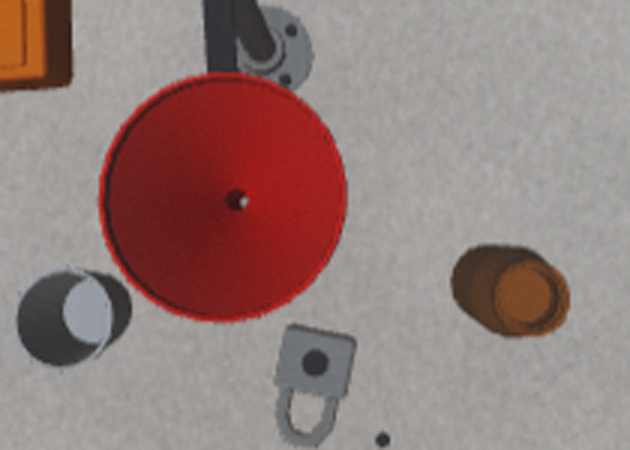

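The crops put the spout tip at (246,178) and the mouth at (247.7,242.3) in the side view, and the mouth at (335.7,299) in the top view. The bottle is at about (0.482,-0.078) and the spout at (0.5315,0.074), so the push azimuth is about 72°. I'll use part-closed fingers as a cradle, with the tool tilted 45° so the gripper body stays behind the bottle.

arm_command:
  plan:
    - [0,0,0,0,0,-10.1]
    - [0,0,0,0,0,-10.1]
    - [0,0,0,0,0,-10.1]
    - [0,0,0,0,0,-10.1]
    - [0,0,0,0,0,-10.2]
    - [40,7,0,0,0,0]
    - [45,7,0,0,0,0]
    - [45,7,5,0,0,0]
    - [45,7,10,0,0,0]
    - [45,7,10,0,0,0]
    - [45,7,10,0,0,0]
    - [45,7,10,0,0,0]
    - [45,7,10,0,0,0]
    - [45,7,10,0,0,0]
    - [45,7,10,0,0,0]
  hand: 0.4

```text
time: 1.98
eef_pos: [0.4416, -0.2022, 0.1698]
tool_rot: [-2.541, -1.846, 0.0]
wrist_force: [0.4, 1.0, 0.3]
finger_gap: 0.0342
gripper_force: 0.0
```

arm_command:
  plan:
    - [0,0,0,0,9,0]
    - [0,0,0,0,9,0]
    - [0,0,0,0,9,0]
    - [0,0,0,0,9,0]
    - [0,0,0,0,9,0]
    - [0,0,0,0,0,0]
    - [0,0,0,0,0,0]

```text
time: 2.85
eef_pos: [0.4416, -0.2023, 0.1709]
tool_rot: [-2.061, -1.501, -0.853]
wrist_force: [0.4, -0.4, 0.0]
finger_gap: 0.0345
gripper_force: 0.0
```

Run:
```python
from h import *
from plant import *
cv2.imwrite("pics/s1.png",get_image("side")[:,:,::-1])
s=telemetry.state();M=R.from_rotvec(s["tool_rot"]).as_matrix()
print(s["time"],s["eef_pos"],M.round(3),s["finger_gap"],s["joints"],s["wrist_force"])
print(onz("side",(247.7,242.3),.228),onz("top",(335.7,299),.228))
```

```text
2.9 [ 0.44189422 -0.20174895  0.1714072 ] [[ 0.215  0.952  0.217]
 [ 0.675 -0.305  0.672]
 [ 0.706  0.001 -0.708]] 0.034160965827060324 [ 1.21095764  0.77637583 -0.71609676  1.86591485 -0.34003615  0.91584915
  0.52949547] [-0.10641897 -0.32463509  0.1446625 ]
[ 0.4833 -0.0782] [ 0.4805 -0.0765]
```

View pics/s1.png

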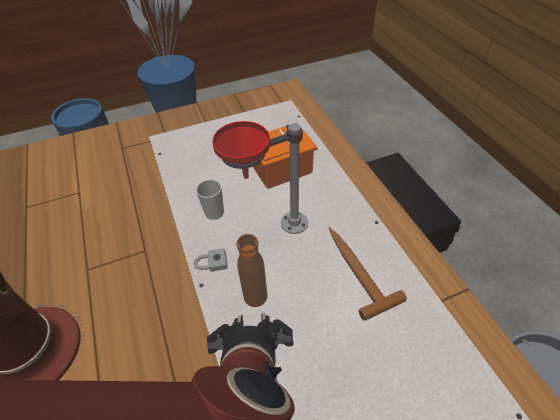

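The arm is 131 mm behind the bottle and in line with the push, with 0 mm lateral offset; nothing is disturbed. Next I descend and probe for the shelf.

arm_command:
  plan:
    - [-20,0,20,0,0,0]
    - [-20,0,20,0,0,0]
    - [-20,0,20,0,0,0]
    - [-15,0,15,0,0,0]
    - [-9,0,9,0,0,0]
    - [0,0,0,0,0,0]
    - [0,0,0,0,0,0]

```text
time: 3.78
eef_pos: [0.4418, -0.2034, 0.0523]
tool_rot: [-2.062, -1.5, -0.855]
wrist_force: [0.7, 0.1, 0.1]
finger_gap: 0.0339
gripper_force: 0.0
```

arm_command:
  plan:
    - [-2,0,2,0,0,0]
    - [0,0,0,0,0,0]
    - [-1,0,1,0,0,0]
    - [0,0,0,0,0,0]

```text
time: 4.28
eef_pos: [0.4413, -0.2034, 0.0473]
tool_rot: [-2.062, -1.498, -0.854]
wrist_force: [-0.1, 0.1, 0.8]
finger_gap: 0.0344
gripper_force: 0.0
```

Run:
```python
from h import *
from plant import *
a=get_image("side")[:,:,::-1]
cv2.imwrite("pics/s2.png",cv2.resize(a[220:400,180:340],None,fx=3,fy=3,interpolation=2))
s=telemetry.state();print(s["eef_pos"],s["wrist_force"])
```

```text
[ 0.44127706 -0.20341658  0.04726286] [ 0.33995067 -0.92607792  0.12604452]
```

View pics/s2.png

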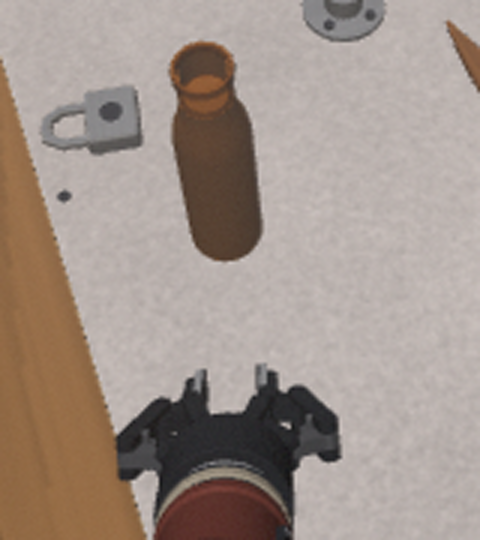

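The fingers straddle the bottle's line, with tips at crop (200,372) and (262,367), and have not touched the shelf. I keep probing down.

arm_command:
  plan:
    - [-1,0,1,0,0,0]
    - [-1,0,1,0,0,0]
    - [0,0,0,0,0,0]

```text
time: 4.7
eef_pos: [0.4412, -0.2034, 0.0443]
tool_rot: [-2.061, -1.498, -0.854]
wrist_force: [-0.5, 0.1, 0.9]
finger_gap: 0.0342
gripper_force: 0.0
```

arm_command:
  plan:
    - [-1,0,1,0,0,0]
    - [-1,0,1,0,0,0]
    - [0,0,0,0,0,0]

```text
time: 5.08
eef_pos: [0.4413, -0.2034, 0.0415]
tool_rot: [-2.061, -1.498, -0.854]
wrist_force: [-0.2, -1.4, -0.1]
finger_gap: 0.0342
gripper_force: 0.0
```

arm_command:
  plan:
    - [-1,0,1,0,0,0]
    - [0,0,0,0,0,0]

```text
time: 5.32
eef_pos: [0.4413, -0.2034, 0.0401]
tool_rot: [-2.061, -1.498, -0.854]
wrist_force: [0.5, 1.0, -0.1]
finger_gap: 0.0342
gripper_force: 0.0
```

arm_command:
  plan:
    - [-1,0,1,0,0,0]
    - [10,0,10,0,0,0]
    - [10,0,10,0,0,0]
    - [10,0,10,0,0,0]
    - [10,0,10,0,0,0]
    - [7,0,7,0,0,0]
    - [4,0,4,0,0,0]
    - [2,0,2,0,0,0]
    - [1.5,0,1.5,0,0,0]
    - [1.5,0,1.5,0,0,0]
    - [0,0,0,0,0,0]

```text
time: 6.7
eef_pos: [0.4658, -0.1281, 0.0388]
tool_rot: [-2.062, -1.498, -0.854]
wrist_force: [0.6, -0.8, 0.5]
finger_gap: 0.0341
gripper_force: 0.0
```

arm_command:
  plan:
    - [1.5,0,1.5,0,0,0]
    - [1.5,0,1.5,0,0,0]
    - [1.5,0,1.5,0,0,0]
    - [1.5,0,1.5,0,0,0]
    - [1.5,0,1.5,0,0,0]
    - [1.5,0,1.5,0,0,0]
    - [1.5,0,1.5,0,0,0]
    - [1.5,0,1.5,0,0,0]
    - [1.5,0,1.5,0,0,0]
    - [1.5,0,1.5,0,0,0]
    - [1.5,0,1.5,0,0,0]
    - [1.5,0,1.5,0,0,0]

```text
time: 8.2
eef_pos: [0.4739, -0.1042, 0.0387]
tool_rot: [-2.063, -1.498, -0.854]
wrist_force: [-1.7, -2.6, -0.0]
finger_gap: 0.0342
gripper_force: 1.3
```

Run:
```python
from h import *
from plant import *
a=get_image("side")[:,:,::-1];b=get_image("top")[:,:,::-1]
A=cv2.resize(a[140:320,180:340],None,fx=2.5,fy=2.5,interpolation=2);B=cv2.resize(b[220:400,240:400],None,fx=2.5,fy=2.5,interpolation=2)
cv2.imwrite("pics/s3.png",np.hstack([A,B]))
s=telemetry.state();print(s["time"],s["eef_pos"],s["wrist_force"])
```

```text
8.3 [ 0.47397034 -0.10380869  0.03877036] [-0.83302578 -1.00858688 -0.30211511]
```

View pics/s3.png

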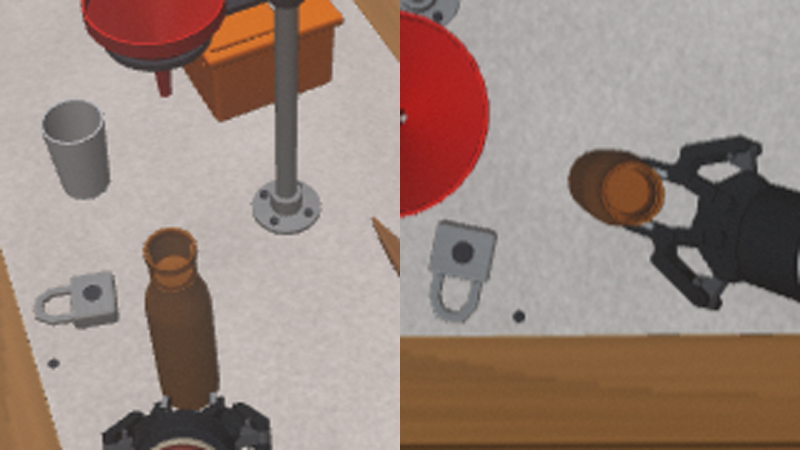

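The bottle is seated in the cradle and sliding upright: mouth at side (248,240.4) and top (332.8,296.4), about 153 mm still to go. I continue slowly.

arm_command:
  plan:
    - [1.5,0,1.5,0,0,0]
    - [2,0,2,0,0,0]
    - [2,0,2,0,0,0]
    - [2,0,2,0,0,0]
    - [2,0,2,0,0,0]
    - [2,0,2,0,0,0]
    - [2,0,2,0,0,0]
    - [2,0,2,0,0,0]
    - [2,0,2,0,0,0]
    - [2,0,2,0,0,0]
    - [2,0,2,0,0,0]
    - [2,0,2,0,0,0]
    - [2,0,2,0,0,0]
    - [2,0,2,0,0,0]
    - [2,0,2,0,0,0]
    - [2,0,2,0,0,0]
    - [2,0,2,0,0,0]
    - [2,0,2,0,0,0]
    - [2,0,2,0,0,0]
    - [1.5,0,1.5,0,0,0]

```text
time: 10.8
eef_pos: [0.4907, -0.0512, 0.0388]
tool_rot: [-2.061, -1.498, -0.854]
wrist_force: [-0.4, -2.2, -0.4]
finger_gap: 0.034
gripper_force: 1.0
```

arm_command:
  plan:
    - [1.5,0,1.5,0,0,0]
    - [2,0,2,0,0,0]
    - [2,0,2,0,0,0]
    - [2,0,2,0,0,0]
    - [2,0,2,0,0,0]
    - [2,0,2,0,0,0]
    - [2,0,2,0,0,0]
    - [2,0,2,0,0,0]
    - [2,0,2,0,0,0]
    - [2,0,2,0,0,0]
    - [2,0,2,0,0,0]
    - [2,0,2,0,0,0]
    - [2,0,2,0,0,0]
    - [2,0,2,0,0,0]
    - [2,0,2,0,0,0]
    - [2,0,2,0,0,0]
    - [2,0,2,0,0,0]
    - [1.5,0,1.5,0,0,0]
    - [1,0,1,0,0,0]
    - [0,0,0,0,0,0]

```text
time: 13.3
eef_pos: [0.5064, -0.0027, 0.0389]
tool_rot: [-2.061, -1.498, -0.854]
wrist_force: [-0.5, -0.8, -1.0]
finger_gap: 0.0341
gripper_force: 0.6
```

Run:
```python
from h import *
from plant import *
a=get_image("side")[:,:,::-1];b=get_image("top")[:,:,::-1]
A=cv2.resize(a[110:260,190:290],None,fx=4,fy=4,interpolation=2);B=cv2.resize(b[220:370,190:290],None,fx=4,fy=4,interpolation=2)
cv2.imwrite("pics/s4.png",np.hstack([A,B]))
s=telemetry.state();print(s["time"],s["eef_pos"],s["wrist_force"])
```

```text
13.4 [ 0.50636065 -0.00279628  0.03892065] [ 0.42516038 -0.44008196 -0.22659332]
```

View pics/s4.png

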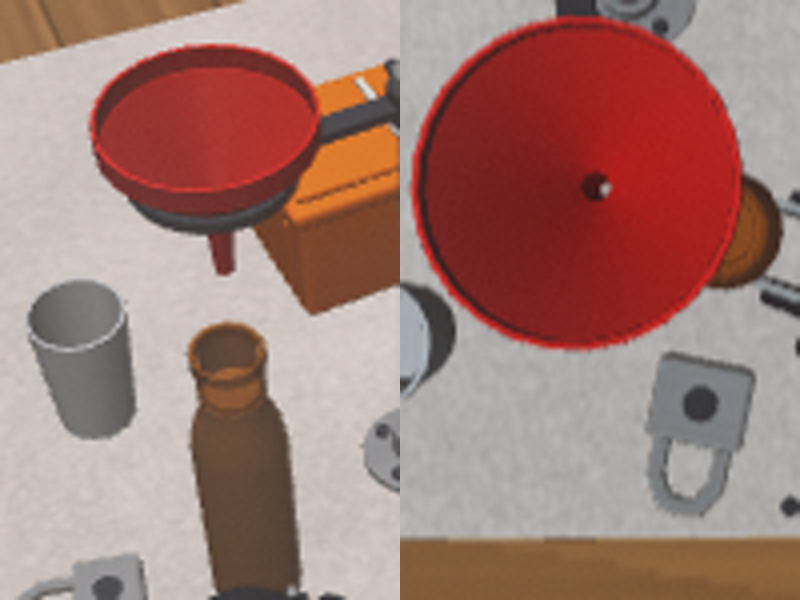

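Run:
```python
from h import *
m=onz("side",(247,198),.228);t=onz("side",(246.3,177.8),.24);f=np.array([.304,.952])
print(m,t,"f",(t-m)@f,"lat y",(t-m)@[.952,-.305], m-[.5064,-.0027])
```

```text
[0.5188 0.0282] [0.5337 0.0725] f 0.046703199999999966 lat y 0.0006732999999999203 [0.0124 0.0309]
```

The mouth at (247,198) and spout tip at (246.3,177.8) in the side view leave 47 mm to go, with no lateral error.

arm_command:
  plan:
    - [1,0,1,0,0,0]
    - [2,0,2,0,0,0]
    - [2,0,2,0,0,0]
    - [2,0,2,0,0,0]
    - [2,0,2,0,0,0]
    - [2,0,2,0,0,0]
    - [2,0,2,0,0,0]
    - [2,0,2,0,0,0]
    - [2,0,2,0,0,0]
    - [2,0,2,0,0,0]
    - [2,0,2,0,0,0]
    - [2,0,2,0,0,0]
    - [2,0,2,0,0,0]
    - [2,0,2,0,0,0]
    - [1.5,0,1.5,0,0,0]
    - [1,0,1,0,0,0]
    - [0,0,0,0,0,0]

```text
time: 15.52
eef_pos: [0.5192, 0.037, 0.0389]
tool_rot: [-2.061, -1.498, -0.854]
wrist_force: [1.0, -1.1, -0.8]
finger_gap: 0.0341
gripper_force: 0.6
```

Run:
```python
from h import *
from plant import *
a=get_image("side")[:,:,::-1];b=get_image("top")[:,:,::-1]
A=cv2.resize(a[140:240,210:276],None,fx=6,fy=6,interpolation=2);B=cv2.resize(b[220:320,200:266],None,fx=6,fy=6,interpolation=2)
cv2.imwrite("pics/s5.png",np.hstack([A,B]))
s=telemetry.state();print(s["time"],s["eef_pos"])
```

```text
15.625 [0.51924898 0.03693024 0.03892067]
```

View pics/s5.png

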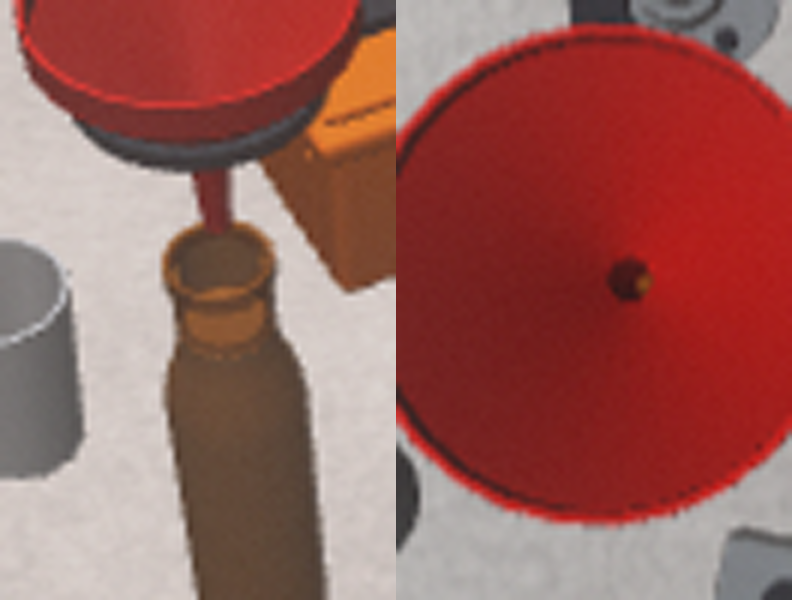

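Run:
```python
from h import *
f=np.array([.304,.952]);t=onz("side",(246.1,178),.24)
for v in(183.4,183.8):
    m=onz("side",(246.7,v),.228); print(m,t,(t-m)@f,(t-m)@[.952,-.305])
# lip projected if mouth centred under the spout
L=[proj("side",[t[0]+.0185*np.cos(a),t[1]+.0185*np.sin(a),.228]) for a in np.linspace(0,6.28,60)]
L=np.array(L);print(L.min(0),L.max(0),proj("side",[*t,.228]))
```

```text
[0.5319 0.0681] [0.5331 0.0721] 0.0041727999999999965 -7.760000000002121e-05
[0.5315 0.067 ] [0.5331 0.0721] 0.005341600000000007 -3.229999999995443e-05
[237.9 175.9] [255.3 188.3] [246.6 182. ]
```

5 mm remain. I push that, then retreat straight back.

arm_command:
  plan:
    - [0.5,0,0.5,0,0,0]
    - [1,0,1,0,0,0]
    - [1,0,1,0,0,0]
    - [1,0,1,0,0,0]
    - [0,0,0,0,0,0]
    - [0,0,0,0,0,0]

```text
time: 16.38
eef_pos: [0.5208, 0.0416, 0.0389]
tool_rot: [-2.061, -1.498, -0.854]
wrist_force: [-0.1, -0.9, -0.4]
finger_gap: 0.0342
gripper_force: 0.6
```

arm_command:
  plan:
    - [-1,0,-1,0,0,0]
    - [-2,0,-2,0,0,0]
    - [-4,0,-4,0,0,0]
    - [-8,0,-8,0,0,0]
    - [-10,0,-10,0,0,0]
    - [-15,0,-15,0,0,0]
    - [-15,0,-15,0,0,0]
    - [-15,0,-15,0,0,0]
    - [-10,0,-10,0,0,0]
    - [0,0,0,0,0,0]
    - [0,0,0,0,0,0]

```text
time: 17.75
eef_pos: [0.4858, -0.0655, 0.0392]
tool_rot: [-2.06, -1.499, -0.854]
wrist_force: [1.4, 0.1, -0.0]
finger_gap: 0.0339
gripper_force: 0.0
```

Run:
```python
from h import *
from plant import *
a=get_image("side")[:,:,::-1];b=get_image("top")[:,:,::-1]
A=cv2.resize(a[140:240,210:276],None,fx=6,fy=6,interpolation=2);B=cv2.resize(b[220:320,200:266],None,fx=6,fy=6,interpolation=2)
cv2.imwrite("pics/s6.png",np.hstack([A,B]))
s=telemetry.state();print(s["time"],s["eef_pos"],s["wrist_force"])
```

```text
17.85 [ 0.48581161 -0.06513253  0.03913167] [-0.03287968 -0.10606902  0.37822998]
```

View pics/s6.png

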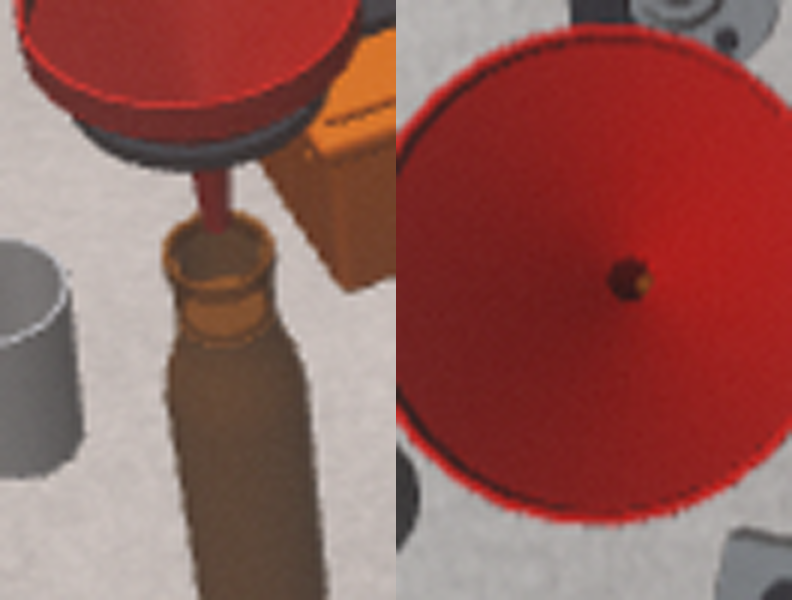

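The bottle stands upright. Its lip spans columns 237–256 with its top at row 175, against a predicted 238–255 and 176 for a centred mouth. The gripper is clear and the cup and padlock are unmoved, so I hand it in.

```bash
python3 -c "
from plant import r
print(r.sign_off())"
```

```text
the job is handed in; nothing more can be done
None
```

The bottle stands upright with its mouth under the funnel spout, within about 1 mm of centred by the side camera; the gripper is clear, the other items weren't touched, and the job was handed in at about 18 s.

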